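# Spring open the pad case

### The arm

A 6-joint arm with a two-finger parallel gripper is mounted at the origin on the work surface. World frame = base frame: x ahead of the robot, y to its left, z up, the work surface at z = 0. Lengths are in m, angles in rad, forces in N, time in s.
With the tool pointing down it reaches from about 0.35 to 0.975 m from the base axis. Payload 4.9 kg.
Tool frame: the origin (TCP) lies on the centre line of the jaws, within the pads' length; the fingertips stand 14 mm ahead of it and the grasp point (between the pads) lies 5 mm behind it; z points along the fingers, y is the line along which they close (so a half turn about z gives the same grasp; the last joint's range is limited). The gripper opens to 85 mm and grips with 20 to 120 N. Pads are 22 mm wide; open, the fingers measure 114 mm over their backs; the gripper's body (76 mm by 85 mm) begins 54 mm behind the grasp point. The pads swing forward as they close: fully open they stand 13 mm farther back than shut.
Start: joints at [1.178, 0.053, 1.613, -0, 1.476, -0.119], TCP at [0.169, 0.602, 0.245] pointing down, gripper open.
Joint ranges: [-3.01, 3.01], [-1.01, 2.22], [0.06, 2.58], [-1.02, 4.17], [0.09, 2.62], [-3.14, 3.14]. Speed limits (rad/s): [2.57, 2.57, 3.14, 3.14, 3.14, 3.14].

### API

Orientations are given as a unit quaternion [w, x, y, z].
In Python, from plant import * gives the robot as it stands.
- The arm moves only by the tool send_rows, never from a script. Its argument "steps" is a list of rows, each an object with "translation": the shift along the tool's x, y, z in cm, a list of three; "delta_rot": the turn, a rotation vector about the tool's x, y, z in rad, a list of three; "jaw": the finger opening in cm, from 0 to 8.54. In form: [{"translation": [dx, dy, dz], "delta_rot": [rx, ry, rz], "jaw": jaw}, ...]. A call has exactly 8 rows; each row is the pose to reach, as a shift and turn from the pose commanded when the call began, along the tool's axes at that moment; what a row does not reach only later rows make up. A row lasts 1/10 s, in which the tool goes at most 50 mm and 8.59 degrees, less where a joint would pass 70% of its speed; a pose out of reach is approached as far as the arm can. A call with a gripper value outside its range is refused whole. The fingers move at their own pace and stop on an object; the grip force is fixed at half the most. Time passes only in rows, so rows that repeat a pose let the fingers close, or fill a call up. It gives the time, the measured TCP pose, the force, the opening and the grip force at its end, in the units of the state.
- state(): the state, without advancing time (a new reading comes with each control period).
- grab_frame(name): name is "scene" or "top"; returns a dict with "pixels" (400x640x3 uint8, blue, green, red), "range_z" (400x640 float32, m along the optical axis (not along the pixel's ray), 0 where there is no reading), "fx", "fy", "cx", "cy" (pixels), "rvec" (rotation vector, rad) and "tvec" (3), from world to camera coordinates, as OpenCV has them. Camera axes: x right, y down, z forward; pixel columns grow to the right and rows downward; lengths in m; the calibration is good to about 2 mm. A picture is of the moment at which its call begins.
- job_done(): hands the job in; it is judged then, once.
The state is a dict: "time": time; "joint_pos": joint angles; "joint_vel": joint speeds; "joint_efforts": joint torques, N m; "tool_pos": TCP position; "tool_rot": TCP orientation; "contact_force": force on the tool from outside, world axes, zero at the start; "ft_torque": the same for the moment, N m; "gripper_width": opening from 0.0 (shut) to 1.0 (fully open); "grasp_force": force on a finger pad.
Only numpy, scipy, OpenCV 4.12 (cv2) and the standard library are available. Lean on these libraries where they do the work, as an engineer would, in place of code of your own. Each camera call takes 0.05 s, during which the arm holds its last target. There are 200 camera calls.

### The job

Open the walnut pad case on the bench: press down the release tab at its front so that the lid springs up, let go of the tab, then push the lid back with the fingers until it is fully open and rests there by itself. Only press and push: do not lift, tip or shift the case, and leave the bell, the ring key, the pad slick and the alcohol lamp base where they are.

Things in the scene. Friction and masses are not known exactly. Their poses are not given: they have to be found in the camera images.
- case: pad case: dark steel base plate 172 x 120 x 12 mm, on it a walnut box 100 x 110 mm with its rim 52 mm above the bench. About 1.5 kg, standing loose. Origin on the bench surface; x points from the tab (front) over the box to the lid's hinge (back), y along the hinge, z up. In these axes ('case x') the base spans x -96 to +76 mm, the box x -30 to +70 mm, y -55 to +55 mm
- tab_pad (a point): middle of the flat top of the release tab, a steel plate 40 x 40 mm at case x -77 mm, height 44 mm at rest, with free space below. It is one end of a sprung rocker pivoted at case x -48 mm, height 40 mm; the other end is a 30 mm wide hook that stands up between tab and box (case x -48 to -32 mm, top 61 mm above the bench) and holds down the lid's front edge
- tab (a joint): turn of the rocker, rad: 0 at rest, 0.32 pressed right down to its stop (tab middle then about 9 mm lower). The hook frees the lid at about 0.2 (about 6 mm of press). Pressing right down takes 3 to 5 N at the tab's middle; it springs back when let go
- lid (a joint): angle of the lid, rad: 0 shut (up to 0.02 against the hook). Once freed, a spring lifts it within about a second to 1.05, where it stays, resting on the spring. Past about 1.57 (upright) it falls on slowly by its own weight to its stop at 1.92, fully open; let go before upright it sinks back to 1.05. Light: 0.12 kg, under 2 N to push
- lid_edge (a point): middle of the lid's free front edge (moves with the lid). The lid is a flat aluminium plate, 106 mm from hinge to this edge, 110 mm wide along case y, 4 mm thick. Edge when shut: case x -36 mm, height 54 mm; sprung up to 1.05 rad: case x +17 mm, height 146 mm; upright: case x +70 mm, height 160 mm
- lid_hinge (a point): the middle of the lid's hinge line, which runs along case y at case x +70 mm, height 54 mm
- bell: a grey plastic clarinet bell with a nickel ring, standing loose on its wide mouth, 76 mm across and 96 mm high, to one side of the case. Origin at the centre of its underside
- lamp_base: a small bronze alcohol lamp base, unlit, loose, 68 mm across and 60 mm high, on the other side of the case. Origin at the centre of its underside
- ring_key: a nickel clarinet ring key lying loose beside the case, about 45 x 34 mm, 7 mm high. Origin under the centre of its ring
- pad_slick: a steel pad slick lying loose in front of the case, 150 mm long (its x), 18 mm wide, 7 mm high. Origin on the bench under it, near its middle
Things that resemble listed ones, but are neither listed nor needed, are in the scene too. There is more than one size of the case; the job needs the middle-sized.

How it is judged:
On the way, in this order (a step that is already met when the one before it is completed fails the run):
1. the release tab is pressed down (value of joint tab above 0.1 rad), for 0.05 s.
2. the lid has sprung up and the tab is let go (value of joint lid above 0.8 rad and value of joint tab below 0.06 rad), for 0.1 s.
3. the lid is pushed fully open (value of joint lid above 1.82 rad), for 0.2 s.
At the end, for the whole second after the job is handed in: The lid rests fully open (past 1.82 rad of 1.92), the tab is back up (under 0.06 rad), the case stands flat within 20 mm of its start, and bell, lamp base, ring key and pad slick are each within 20 mm of their starts (value of joint lid above 1.82 rad and value of joint tab below 0.06 rad and distance of each of case, bell, lamp_base, ring_key, pad_slick from where it was at the start of the episode below 0.02 m and angle between case's own z axis and vertical below 0.05 rad); the robot touches nothing.
It fails at once if the case is lifted, tipped or shifted (20 mm, or 0.15 rad) (distance of case from where it was at the start of the episode above 0.02 m or angle between case's own z axis and vertical above 0.15 rad).
It fails at once if the bell, lamp base, ring key or pad slick is moved, lifted or knocked over (distance of any of bell, lamp_base, ring_key, pad_slick from where it was at the start of the episode above 0.02 m or angle between any of bell, lamp_base's own z axis and vertical above 0.3 rad).
It also fails if it takes over 40 s, if anything falls off the work surface, if the arm or the gripper's body presses on something with over 40 N, if the wrist force passes 120 N, or if a joint passes its speed limit or range.

## Working session

There is one attempt and no reset: what is moved stays moved. The work goes in short steps, Python scripts to look and compute and a tool call to move; the robot and the scene stay as the last step left them, time stands still between calls to the robot, and variables do not carry over. Pictures are saved under pics/ and viewed, at most 10 in all, crops included, and the job is handed in when it is done.

Besides the shell and the picture viewer there is one more tool, called after "Emit:" by a JSON object that holds its "api" and its "payload". send_rows: Moves the arm, as the interface text tells. Its arguments: {"type":"object","properties":{"steps":{"type":"array","items":{"type":"object","properties":{"translation":{"type":"array","items":{"type":"number"}},"delta_rot":{"type":"array","items":{"type":"number"}},"jaw":{"type":"number"}}}}},"required":["steps"]}

```bash
mkdir -p pics
cat > h.py <<'E'
from plant import *
import numpy as np, cv2, pickle
def snap(n):
    f=grab_frame(n); pickle.dump(f,open(f'pics/{n}.pkl','wb')); return f
def load(n): return pickle.load(open(f'pics/{n}.pkl','rb'))
def cloud(f):
    R=cv2.Rodrigues(np.array(f['rvec'],float))[0]; t=np.array(f['tvec'],float).reshape(3)
    z=f['range_z']; v,u=np.mgrid[:z.shape[0],:z.shape[1]]
    P=np.stack([(u-f['cx'])/f['fx']*z,(v-f['cy'])/f['fy']*z,z],-1)
    return (P-t)@R
E
python3 - <<'E'
from h import *
for n in('scene','top'):
    f=snap(n); cv2.imwrite(f'pics/{n}0.png',f['pixels'])
print(state())
E
```

```text
{'time': 0.1, 'joint_pos': array([ 1.17799346e+00,  5.32792673e-02,  1.61418343e+00,  2.28026002e-05,
        1.47598119e+00, -1.19028945e-01]), 'joint_vel': array([-0.00103334, -0.00333644, -0.00326622, -0.00177268,  0.00197542,
        0.00017407]), 'joint_efforts': array([ 3.92934071e-04, -3.94905996e+01, -3.71363461e+01, -1.61033208e-04,
        3.99291515e-03,  6.82165876e-06]), 'tool_pos': array([0.16878098, 0.60121488, 0.24417713]), 'tool_rot': array([-2.45282035e-04,  1.36460885e-01,  9.90645027e-01, -8.92597271e-04]), 'contact_force': array([0.45349751, 0.0403889 , 0.28616276]), 'ft_torque': array([0.08213655, 0.0742368 , 0.04868348]), 'grasp_force': 0.0, 'gripper_width': 1.002181926511888}
```

View pics/scene0.png

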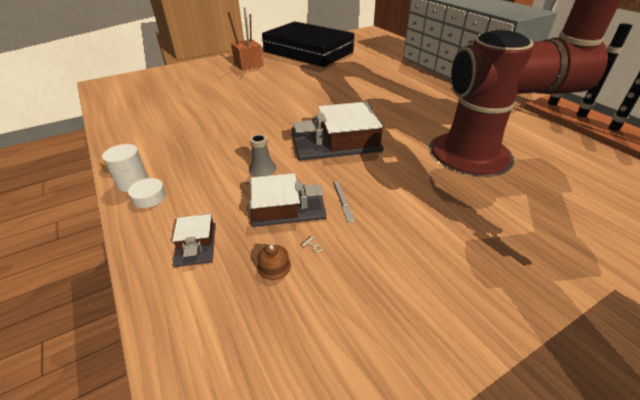

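View pics/top0.png

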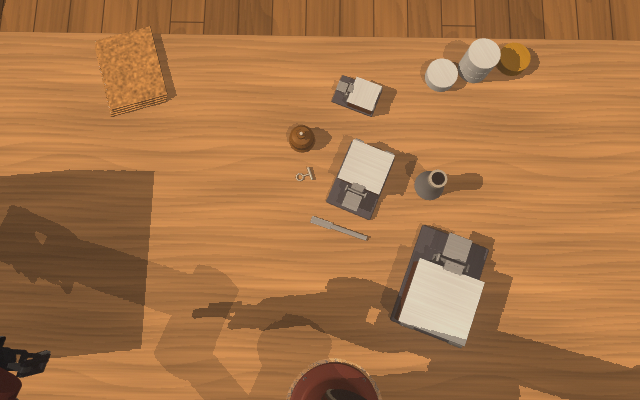

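The middle-sized case is at top pixel (362,178), with its tab at (353,200) facing the robot and its hinge at the far end (~(372,145)). The bell is at (432,184), the lamp base at (302,137), the ring key at (305,175) and the pad slick at (340,228).

Run:
```python
from h import *
f=load('top'); P=cloud(f)
box=np.zeros(P.shape[:2],bool); box[132:225,322:402]=1
m=box&(P[...,2]>.050)&(P[...,2]<.066)
n,l,s,c=cv2.connectedComponentsWithStats(m.astype(np.uint8))
k=1+np.argmax(s[1:,4]); q=P[l==k]
print(s[1:],'zmed',np.median(q[:,2]))
r=cv2.minAreaRect((q[:,:2]*1000).astype(np.float32)); print('lid',r,cv2.boxPoints(r))
m2=box&(P[...,2]>.006)&(P[...,2]<.02); 
b=P[box&(P[...,2]>.006)]; r=cv2.minAreaRect((b[:,:2]*1000).astype(np.float32)); print('all',r,cv2.boxPoints(r))
for u,v in[(353,200),(355,190),(352,204),(302,137),(438,179),(425,190),(303,177),(312,218),(368,238)]: print(u,v,P[v,u].round(4))
im=cv2.resize(f['pixels'][125:225,300:420],None,fx=6,fy=6,interpolation=cv2.INTER_CUBIC);cv2.imwrite('pics/crop.png',im[:600])
```

```text
[[ 338  138   57   57 1981]] zmed 0.05596682356277251
lid ((574.368408203125, -70.44718933105469), (109.81273651123047, 122.34943389892578), 68.00395202636719) [[ 497.08182   -98.44437 ]
 [ 610.52545  -144.26944 ]
 [ 651.655     -42.450012]
 [ 538.21136     3.375061]]
all ((503.95391845703125, -57.24871063232422), (192.44998168945312, 363.825927734375), 85.48758697509766) [[ 315.03433  -138.86342 ]
 [ 677.7325   -167.48746 ]
 [ 692.87354    24.365997]
 [ 330.17535    52.990036]]
353 200 [ 0.4957 -0.0417  0.0401]
355 190 [ 0.5193 -0.046   0.0481]
352 204 [ 0.4853 -0.0391  0.0436]
302 137 [0.6505 0.0864 0.0513]
438 179 [ 0.5409 -0.2384  0.0935]
425 190 [ 0.5251 -0.2214  0.0292]
303 177 [0.5582 0.0838 0.0051]
312 218 [0.454  0.059  0.0011]
368 238 [ 0.4058 -0.0821  0.0014]
```

View pics/crop.png

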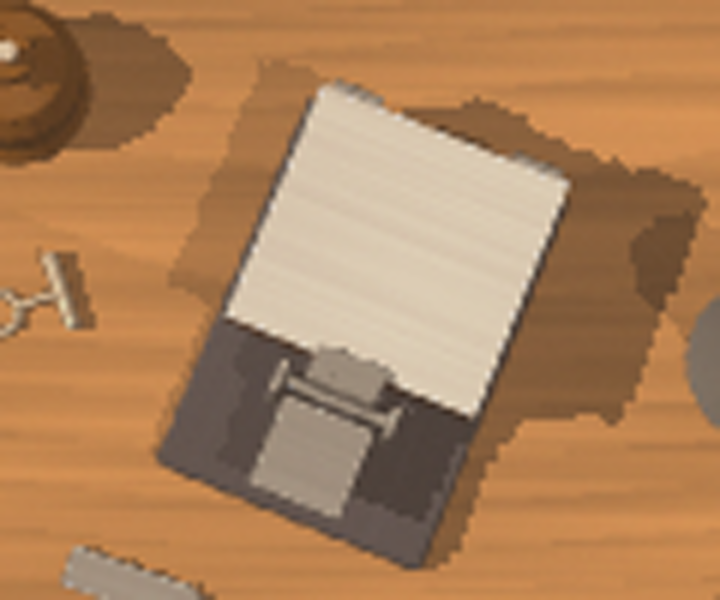

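The enlarged crop shows the tab centre at about top pixel (352,201), the hook at about (358,187) and the hinge along the far edge. From this I get case x at −22° in world and the origin near (0.562, −0.066). The first move is a transit toward a point above the tab, with the fingers closed.

```bash
cat >> h.py <<'E'
from scipy.spatial.transform import Rotation as Ro
O=np.array([.5623,-.0656]); ex=np.array([.9272,-.3746]); ey=np.array([.3746,.9272])
def go(cx,cy,z):
    "cm shift and turn in tool axes to case point (mm), TCP height z (m), tool x = -case x"
    s=state(); q=np.array(s['tool_rot']); R=Ro.from_quat(q[[1,2,3,0]])
    p=np.array([*(O+ex*cx/1e3+ey*cy/1e3),z]); d=R.inv().apply(p-s['tool_pos'])*100
    T=Ro.from_matrix(np.array([[-ex[0],ex[1]*0+ey[0],0],[-ex[1],ey[1],0],[0,0,-1]]))
    w=s['tool_pos'][:2]-O
    print('t',round(s['time'],2),'case mm',(w@ex*1e3).round(1),(w@ey*1e3).round(1),'z',s['tool_pos'][2].round(4),'F',np.round(s['contact_force'],1))
    print('shift cm',d.round(2),'turn',(R.inv()*T).as_rotvec().round(3))
E
python3 -c "
from h import *
go(-80,0,.12)"
```

```text
t 0.1 case mm -614.7 470.9 z 0.2442 F [0.5 0.  0.3]
shift cm [-47.97 -52.66  12.5 ] turn [-0.002 -0.     0.11 ]
```

Emit:
{"api": "send_rows", "payload": {"steps": [{"translation": [-3, -3.3, 0], "delta_rot": [0, 0, 0.03], "jaw": 0}, {"translation": [-6, -6.6, 0], "delta_rot": [0, 0, 0.06], "jaw": 0}, {"translation": [-9, -9.9, 0], "delta_rot": [0, 0, 0.09], "jaw": 0}, {"translation": [-12, -13.2, 0], "delta_rot": [0, 0, 0.11], "jaw": 0}, {"translation": [-15, -16.5, 0], "delta_rot": [0, 0, 0.11], "jaw": 0}, {"translation": [-18, -19.8, 0], "delta_rot": [0, 0, 0.11], "jaw": 0}, {"translation": [-21, -23.1, 0], "delta_rot": [0, 0, 0.11], "jaw": 0}, {"translation": [-24, -26.4, 0], "delta_rot": [0, 0, 0.11], "jaw": 0}]}}

```text
time: 0.9
tool_pos: [0.3288, 0.2809, 0.2449]
tool_rot: [-0.0, 0.19, 0.982, -0.0]
contact_force: [1.1, -0.3, 1.0]
gripper_width: -0.001
grasp_force: 0.0
```

```bash
python3 -c "
from h import *
go(-80,0,.12)"
```

```text
t 0.9 case mm -346.3 233.8 z 0.2449 F [ 1.1 -0.3  1. ]
shift cm [-26.61 -23.4   12.49] turn [-0.    -0.     0.001]
```

Emit:
{"api": "send_rows", "payload": {"steps": [{"translation": [-4, -3.5, 0.5], "delta_rot": [0, 0, 0], "jaw": 0}, {"translation": [-8, -7, 1.5], "delta_rot": [0, 0, 0], "jaw": 0}, {"translation": [-12, -10.5, 3], "delta_rot": [0, 0, 0], "jaw": 0}, {"translation": [-16, -14, 5], "delta_rot": [0, 0, 0], "jaw": 0}, {"translation": [-20, -17.6, 7], "delta_rot": [0, 0, 0], "jaw": 0}, {"translation": [-23.5, -20.7, 9], "delta_rot": [0, 0, 0], "jaw": 0}, {"translation": [-26.6, -23.4, 11], "delta_rot": [0, 0, 0], "jaw": 0}, {"translation": [-26.6, -23.4, 12.5], "delta_rot": [0, 0, 0], "jaw": 0}]}}

```text
time: 1.7
tool_pos: [0.4891, -0.0372, 0.1201]
tool_rot: [0.001, 0.192, 0.981, -0.0]
contact_force: [0.2, 0.7, -0.9]
gripper_width: -0.007
grasp_force: 0.0
```

```bash
python3 -c "
from h import *
go(-80,0,.058)
f=snap('top'); a=cv2.resize(f['pixels'][125:245,300:420],None,fx=4,fy=4)
g=snap('scene'); b=cv2.resize(g['pixels'][150:270,220:360],None,fx=4,fy=4)
cv2.imwrite('pics/c2.png',cv2.resize(np.hstack([a,b[:,:]]),(800,369)))"
```

```text
t 1.7 case mm -78.5 -1.1 z 0.1201 F [ 0.2  0.7 -0.9]
shift cm [0.16 0.11 6.21] turn [-0.     0.002 -0.003]
```

View pics/c2.png

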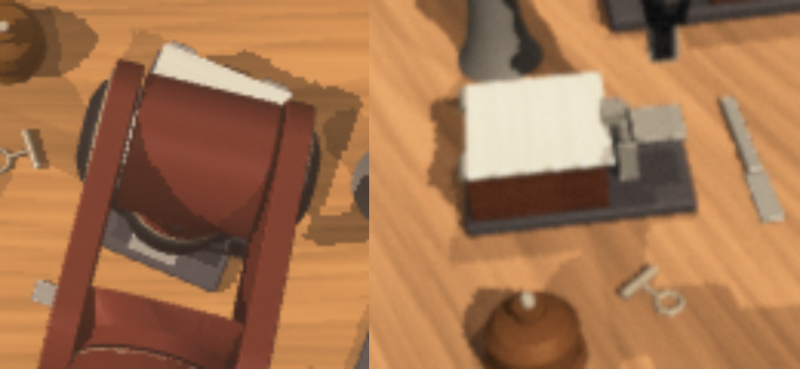

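The scene view shows the fingertips above the tab (right panel, about (660,45)) and clear of the hook. Next I descend and press.

Emit:
{"api": "send_rows", "payload": {"steps": [{"translation": [0.1, 0.1, 2], "delta_rot": [0, 0, 0], "jaw": 0}, {"translation": [0.1, 0.1, 4], "delta_rot": [0, 0, 0], "jaw": 0}, {"translation": [0.1, 0.1, 5.2], "delta_rot": [0, 0, 0], "jaw": 0}, {"translation": [0.1, 0.1, 5.7], "delta_rot": [0, 0, 0], "jaw": 0}, {"translation": [0.1, 0.1, 6.0], "delta_rot": [0, 0, 0], "jaw": 0}, {"translation": [0.1, 0.1, 6.2], "delta_rot": [0, 0, 0], "jaw": 0}, {"translation": [0.1, 0.1, 6.4], "delta_rot": [0, 0, 0], "jaw": 0}, {"translation": [0.1, 0.1, 6.5], "delta_rot": [0, 0, 0], "jaw": 0}]}}

```text
time: 2.6
tool_pos: [0.4876, -0.0325, 0.056]
tool_rot: [0.0, 0.191, 0.982, 0.0]
contact_force: [-1.1, 1.7, 1.9]
gripper_width: 0.002
grasp_force: 1.1
```

Emit:
{"api": "send_rows", "payload": {"steps": [{"translation": [0, 0, 0.1], "delta_rot": [0, 0, 0], "jaw": 0}, {"translation": [0, 0, 0.2], "delta_rot": [0, 0, 0], "jaw": 0}, {"translation": [0, 0, 0.3], "delta_rot": [0, 0, 0], "jaw": 0}, {"translation": [0, 0, 0.4], "delta_rot": [0, 0, 0], "jaw": 0}, {"translation": [0, 0, 0.5], "delta_rot": [0, 0, 0], "jaw": 0}, {"translation": [0, 0, 0.5], "delta_rot": [0, 0, 0], "jaw": 0}, {"translation": [0, 0, 0.5], "delta_rot": [0, 0, 0], "jaw": 0}, {"translation": [0, 0, 0.5], "delta_rot": [0, 0, 0], "jaw": 0}]}}

```text
time: 3.4
tool_pos: [0.4875, -0.0327, 0.0506]
tool_rot: [0.0, 0.191, 0.982, 0.0]
contact_force: [1.0, 1.1, 3.1]
gripper_width: -0.003
grasp_force: 1.5
```

```bash
python3 -c "
from h import *
go(-80,0,.058)
g=snap('scene'); b=cv2.resize(g['pixels'][130:270,210:370],None,fx=4,fy=4)
cv2.imwrite('pics/c3.png',b)"
```

```text
t 3.4 case mm -81.6 2.5 z 0.0506 F [1.  1.1 3.1]
shift cm [-0.16 -0.25 -0.74] turn [0.    0.001 0.   ]
```

View pics/c3.png

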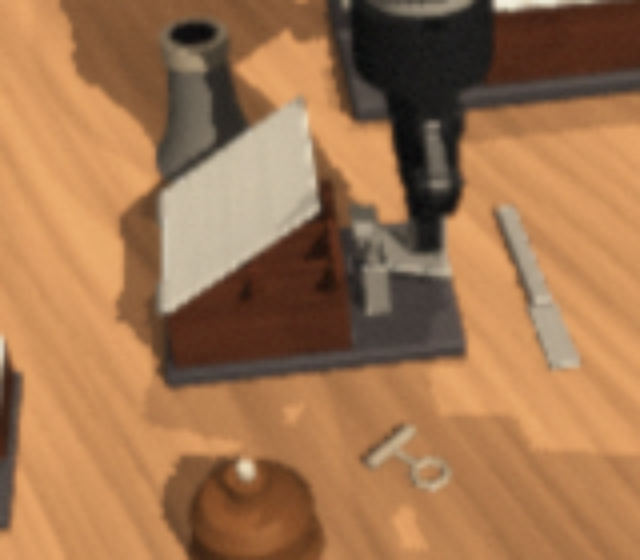

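The view shows the lid freed and rising (edge around (300,100)) with the fingertip on the tab at (430,240). I now let go by going straight up.

Emit:
{"api": "send_rows", "payload": {"steps": [{"translation": [0, 0, -0.5], "delta_rot": [0, 0, 0], "jaw": 0}, {"translation": [0, 0, -1.2], "delta_rot": [0, 0, 0], "jaw": 0}, {"translation": [0, 0, -2.5], "delta_rot": [0, 0, 0], "jaw": 0}, {"translation": [0, 0, -4], "delta_rot": [0, 0, 0], "jaw": 0}, {"translation": [0, 0, -5.5], "delta_rot": [0, 0, 0], "jaw": 0}, {"translation": [0, 0, -7], "delta_rot": [0, 0, 0], "jaw": 0}, {"translation": [0, 0, -8.4], "delta_rot": [0, 0, 0], "jaw": 0}, {"translation": [0, 0, -8.4], "delta_rot": [0, 0, 0], "jaw": 0}]}}

```text
time: 4.25
tool_pos: [0.4887, -0.033, 0.1373]
tool_rot: [0.002, 0.191, 0.982, -0.0]
contact_force: [1.0, -0.6, 0.4]
gripper_width: 0.001
grasp_force: 0.0
```

```bash
python3 -c "
from h import *
go(0,0,.135)
g=snap('scene'); b=cv2.resize(g['pixels'][110:270,210:370],None,fx=3.7,fy=3.7)
P=cloud(g)[110:270,210:370].reshape(-1,3); w=P[:,:2]-O; x=w@ex*1e3; y=w@ey*1e3; z=P[:,2]*1e3
m=(abs(y)<45)&(x>5)&(x<75)&(z>60)&(z<150)
k=np.polyfit(x[m],z[m],1); print(m.sum(),'lid angle',np.arctan(abs(k[0])),k,x[m].min(),z[m].max())
cv2.imwrite('pics/c4.png',b)"
```

```text
t 4.25 case mm -80.5 2.6 z 0.1373 F [ 1.  -0.6  0.4]
shift cm [-8.05 -0.27  0.26] turn [0.001 0.005 0.   ]
497 lid angle 1.0309305250695957 [ -1.66876035 175.27768325] 15.201467529535856 147.02042849787844
```

View pics/c4.png

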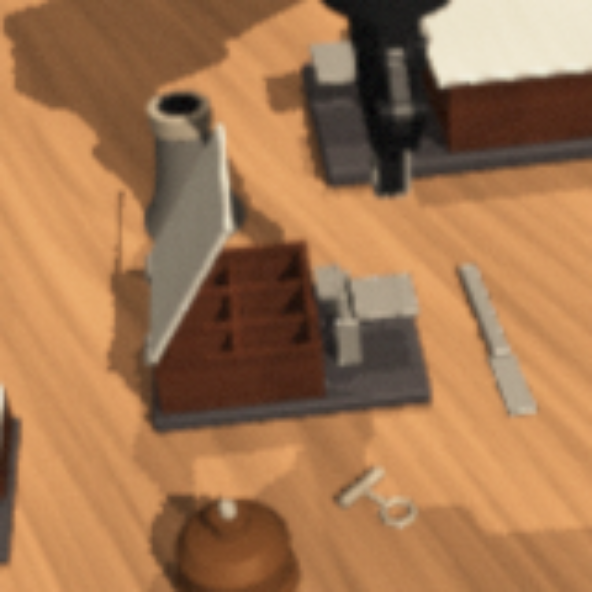

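The lid stands at about 1.05 rad (edge at (220,130) in the view) and the tab (385,295) is back up. Now I approach the lid edge and push along case x.

Emit:
{"api": "send_rows", "payload": {"steps": [{"translation": [-1, -0.1, 0.2], "delta_rot": [0, 0, 0], "jaw": 0}, {"translation": [-2.5, -0.2, 0.2], "delta_rot": [0, 0, 0], "jaw": 0}, {"translation": [-4, -0.2, 0.2], "delta_rot": [0, 0, 0], "jaw": 0}, {"translation": [-5.5, -0.2, 0.2], "delta_rot": [0, 0, 0], "jaw": 0}, {"translation": [-6.5, -0.2, 0.2], "delta_rot": [0, 0, 0], "jaw": 0}, {"translation": [-7.3, -0.2, 0.2], "delta_rot": [0, 0, 0], "jaw": 0}, {"translation": [-8, -0.2, 0.2], "delta_rot": [0, 0, 0], "jaw": 0}, {"translation": [-8.6, -0.2, 0.2], "delta_rot": [0, 0, 0], "jaw": 0}]}}

```text
time: 5.1
tool_pos: [0.5663, -0.0668, 0.1319]
tool_rot: [-0.0, 0.191, 0.982, 0.0]
contact_force: [-1.6, 0.3, 2.1]
gripper_width: 0.003
grasp_force: 0.5
```

Emit:
{"api": "send_rows", "payload": {"steps": [{"translation": [-0.6, 0, 0], "delta_rot": [0, 0, 0], "jaw": 0}, {"translation": [-1.2, 0, 0], "delta_rot": [0, 0, 0], "jaw": 0}, {"translation": [-1.8, 0, 0], "delta_rot": [0, 0, 0], "jaw": 0}, {"translation": [-2.4, 0, 0], "delta_rot": [0, 0, 0], "jaw": 0}, {"translation": [-3, 0, 0], "delta_rot": [0, 0, 0], "jaw": 0}, {"translation": [-3.6, 0, 0], "delta_rot": [0, 0, 0], "jaw": 0}, {"translation": [-4.2, 0, 0], "delta_rot": [0, 0, 0], "jaw": 0}, {"translation": [-4.8, 0, 0], "delta_rot": [0, 0, 0], "jaw": 0}]}}

```text
time: 5.9
tool_pos: [0.6128, -0.0854, 0.1349]
tool_rot: [0.002, 0.191, 0.982, -0.0]
contact_force: [-0.3, 0.1, 8.0]
gripper_width: -0.004
grasp_force: 0.5
```

```bash
python3 -c "
from h import *
go(74,0,.135)
g=snap('scene'); b=cv2.resize(g['pixels'][110:270,210:370],None,fx=3.7,fy=3.7)
cv2.imwrite('pics/c5.png',b)"
```

```text
t 5.9 case mm 54.2 0.5 z 0.1349 F [-0.3  0.1  8. ]
shift cm [-1.98 -0.05  0.  ] turn [0.    0.005 0.   ]
```

View pics/c5.png

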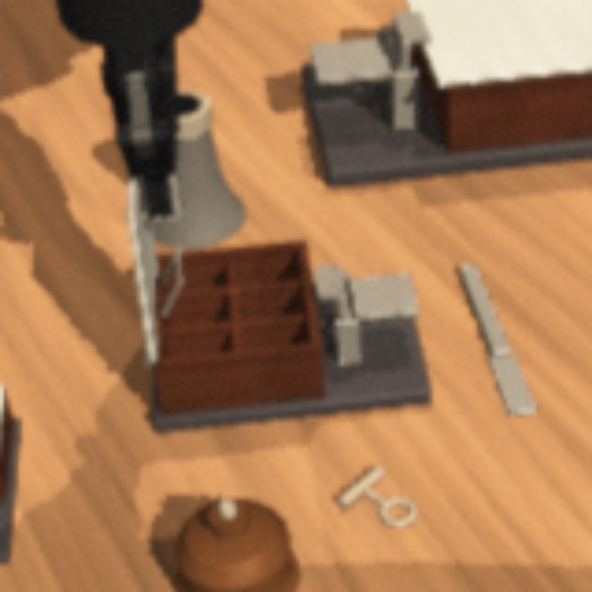

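The lid is about upright with the finger against it (contact around (155,200)), and the case is unmoved. I push on 2 cm, then back off.

Emit:
{"api": "send_rows", "payload": {"steps": [{"translation": [-0.4, 0, 0], "delta_rot": [0, 0, 0], "jaw": 0}, {"translation": [-0.8, 0, 0], "delta_rot": [0, 0, 0], "jaw": 0}, {"translation": [-1.2, 0, 0], "delta_rot": [0, 0, 0], "jaw": 0}, {"translation": [-1.6, 0, 0], "delta_rot": [0, 0, 0], "jaw": 0}, {"translation": [-2, 0, 0], "delta_rot": [0, 0, 0], "jaw": 0}, {"translation": [-2.2, 0, 0], "delta_rot": [0, 0, 0], "jaw": 0}, {"translation": [-2.2, 0, 0], "delta_rot": [0, 0, 0], "jaw": 0}, {"translation": [-2.2, 0, 0], "delta_rot": [0, 0, 0], "jaw": 0}]}}

```text
time: 6.75
tool_pos: [0.631, -0.0929, 0.1322]
tool_rot: [-0.0, 0.191, 0.982, 0.0]
contact_force: [-0.1, -0.1, -0.2]
gripper_width: -0.003
grasp_force: 0.0
```

Emit:
{"api": "send_rows", "payload": {"steps": [{"translation": [1, 0, 0], "delta_rot": [0, 0, 0], "jaw": 0}, {"translation": [3, 0, 0], "delta_rot": [0, 0, 0], "jaw": 0}, {"translation": [5, 0, 0], "delta_rot": [0, 0, 0], "jaw": 0}, {"translation": [7, 0, -1], "delta_rot": [0, 0, 0], "jaw": 0}, {"translation": [9, 0, -3], "delta_rot": [0, 0, 0], "jaw": 0}, {"translation": [11, 0, -5], "delta_rot": [0, 0, 0], "jaw": 0}, {"translation": [13, 0, -7], "delta_rot": [0, 0, 0], "jaw": 0}, {"translation": [14, 0, -8], "delta_rot": [0, 0, 0], "jaw": 0}]}}

```text
time: 7.55
tool_pos: [0.5001, -0.0398, 0.2142]
tool_rot: [0.001, 0.19, 0.982, 0.0]
contact_force: [0.3, -0.0, -0.2]
gripper_width: -0.002
grasp_force: 0.0
```

Emit:
{"api": "send_rows", "payload": {"steps": [{"translation": [0, 0, 0], "delta_rot": [0, 0, 0], "jaw": 0}, {"translation": [0, 0, 0], "delta_rot": [0, 0, 0], "jaw": 0}, {"translation": [0, 0, 0], "delta_rot": [0, 0, 0], "jaw": 0}, {"translation": [0, 0, 0], "delta_rot": [0, 0, 0], "jaw": 0}, {"translation": [0, 0, 0], "delta_rot": [0, 0, 0], "jaw": 0}, {"translation": [0, 0, 0], "delta_rot": [0, 0, 0], "jaw": 0}, {"translation": [0, 0, 0], "delta_rot": [0, 0, 0], "jaw": 0}, {"translation": [0, 0, 0], "delta_rot": [0, 0, 0], "jaw": 0}]}}

```text
time: 8.35
tool_pos: [0.5013, -0.0405, 0.2122]
tool_rot: [-0.0, 0.191, 0.982, -0.0]
contact_force: [0.1, -0.1, 0.3]
gripper_width: 0.0
grasp_force: 0.0
```

```bash
python3 -c "
from h import *
go(-80,0,.2)
g=snap('scene'); b=cv2.resize(g['pixels'][110:270,210:370],None,fx=3.7,fy=3.7)
P=cloud(g)[110:270,210:370].reshape(-1,3); w=P[:,:2]-O; x=w@ex*1e3; y=w@ey*1e3; z=P[:,2]*1e3
m=(abs(y)<50)&(x>60)&(x<125)&(z>65)&(z<165)
k=np.polyfit(z[m],x[m],1); print(m.sum(),'lid angle',np.pi/2+np.arctan(k[0]),x[m].max(),z[m].max())
cv2.imwrite('pics/c6.png',b)"
```

```text
t 8.35 case mm -66.0 0.4 z 0.2122 F [ 0.1 -0.1  0.3]
shift cm [ 1.4  -0.04  1.22] turn [-0. -0.  0.]
644 lid angle 1.9263423962832296 108.38005797047163 154.5270936179009
```

View pics/c6.png

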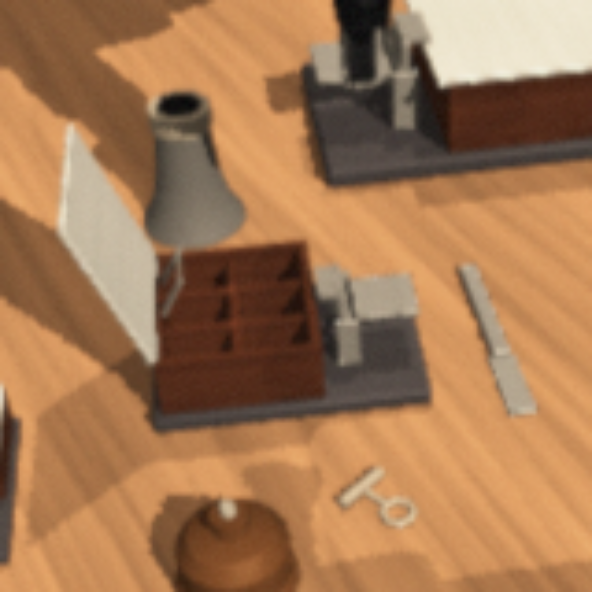

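The lid is fully open at about 1.92 rad (edge at (70,130)), the tab is up at (385,295), nothing else has moved and the arm is clear.

```bash
python3 -c "
from h import *
print(job_done())"
```

```text
the job is handed in; nothing more can be done
None
```

The job is handed in: the middle-sized case's lid rests fully open at about 1.92 rad by the last camera measurement, the tab is back up, and the case and its neighbours look unmoved; no verdict came back.

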